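# Sort the parts back after a bench measurement

### The arm

A 7-joint arm with a two-finger parallel gripper is mounted at the origin on the work surface. World frame = base frame: x ahead of the robot, y to its left, z up, the work surface at z = 0. Lengths are in m, angles in rad, forces in N, time in s.
With the tool pointing down it reaches from about 0.4 to 0.85 m from the base axis. Payload 10.4 kg.
Tool frame: the origin (TCP) lies midway between the tips of the shut fingers; the grasp point (between the pads) lies 19 mm behind it; z points along the fingers, y is the direction in which the jaws open and shut (so a half turn about z gives the same grasp; the last joint's range is limited). The gripper opens to 87 mm and grips with 3 to 60 N. Pads are 19 mm wide; open, the fingers measure 117 mm over their backs; the gripper's body (75 mm by 190 mm) begins 51 mm behind the grasp point.
Start: joints at [1.261, 0.332, -0.065, 1.46, 0.022, 1.35, -0.088], TCP at [0.177, -0.599, 0.223] pointing down, gripper open.
Joint ranges: [-2.6, 2.6], [-0.5, 2.12], [-1.47, 1.34], [0.16, 2.42], [-1.27, 4.41], [0.06, 2.06], [-2.6, 2.6]. Speed limits (rad/s): [2.22, 2.22, 2.79, 2.79, 3.14, 3.14, 3.14].

### API

Orientations are given as a unit quaternion [w, x, y, z].
In Python, from bench import bot gives the robot as it stands. The module is installed in compiled form; this text tells all that it offers.
- The arm moves only by the tool jog_arm, never from a script. Its arguments are lists of equal length, an entry for each row: "delta_rot": the turn, a rotation vector about the tool's x, y, z in degrees, a list of three; "offset": the shift along the tool's x, y, z in units of 30 mm (1.0 is 30 mm), a list of three; "gripper": the closure, from 0 (fully open) to 1 (shut). In form: {"delta_rot": [[rx, ry, rz], ...], "offset": [[x, y, z], ...], "gripper": [gripper, ...]}. A call has 1 to 20 rows; each row is the pose to reach, as a shift and turn from the pose commanded when the call began, along the tool's axes at that moment; what a row does not reach only later rows make up. A row lasts 1/12 s, in which the tool goes at most 41.7 mm and 7.16 degrees, less where a joint would pass 70% of its speed; a pose out of reach is approached as far as the arm can. A call with a gripper value outside its range is refused whole. The fingers move at their own pace and stop on an object; "squeeze" is the grip in N (left out, the last holds). Time passes only in rows, so rows that repeat a pose let the fingers close. It gives the time, the measured TCP pose, the force and the opening at its end, in the units of the state.
- bot.observe(): the state, without advancing time (a new reading comes with each control period).
- bot.snapshot(name): name is "scene" or "top" or "wrist"; returns a dict with "frame" (400x640x3 uint8, blue, green, red), "K" (3x3 intrinsics, pixels), "view" (4x4, takes a point from world to camera coordinates); the wrist camera has in their place "T_tool_cam" (4x4, takes a point from camera to tool coordinates, whose origin is the TCP and whose axes are the flange's). Camera axes: x right, y down, z forward; pixel columns grow to the right and rows downward; lengths in m; the calibration is good to about 2 mm. A picture is of the moment at which its call begins: read the wrist's pose just before it. There is no depth.
- bot.close_job(): hands the job in, once; it reports no verdict.
The state is a dict: "time_s": time; "joint_positions": joint angles; "joint_vel": joint speeds; "joint_efforts": joint torques, N m; "tool_pos": TCP position; "ee_rot": TCP orientation; "ft_force": force on the tool from outside, world axes, zero at the start; "wrist_torque": the same for the moment, N m; "opening": finger opening in m.
Only numpy, scipy, OpenCV 4.12 (cv2) and the standard library are available. Lean on these libraries where they do the work, as an engineer would, in place of code of your own. Each camera call takes 0.05 s, during which the arm holds its last target.

### The job

Tidy the parts left on the electronics bench into their places: the two ring cores lie flat, side by side, in the tray that shows a ring core on its ledge, the heat sink goes fins up into the tray that shows a heat sink, and of the two can capacitors the one that fits inside the round cup stands in it on its floor while the other stands upright in the tray that shows a capacitor. Set every part down on the floor of its place instead of dropping it, and leave the green circuit board where it lies.

Things in the scene. Friction and masses are not known exactly. Their poses are not given: they have to be found in the camera images.
- cap_big: loose electrolytic can capacitor standing upright: plain cylinder 50 mm across and 55 mm tall, dark sleeve, bare aluminium top. Its origin is the centre of its underside and its z axis points up. About 0.16 kg
- cap_small: loose electrolytic can capacitor standing upright: plain cylinder 30 mm across and 55 mm tall, dark sleeve, bare aluminium top. Its origin is the centre of its underside and its z axis points up. About 0.06 kg
- core_big: loose dark grey ferrite ring core lying flat: 46 mm outside, 26 mm hole, 18 mm high. Its origin is the centre of its underside and its z axis points up, along the hole. About 0.09 kg
- core_small: loose dark grey ferrite ring core lying flat: 36 mm outside, 20 mm hole, 15 mm high. Its origin is the centre of its underside and its z axis points up, along the hole. About 0.05 kg
- heatsink: loose aluminium heat sink: base plate 44 x 40 mm (x by y), 5 mm thick, seven upright fins along x, 26 mm high in all, so it is gripped across y on the flat outer fins, 40 mm apart. Its origin is the centre of its underside and its z axis points up, as do the fins. About 0.08 kg
- tray_core: fixed grey open tray for ring cores: 110 x 130 mm inside (x by y), walls 4 mm thick, rim 18 mm and floor 4 mm over the bench; along its +x side a solid ledge 34 mm wide, 18 mm high, with a fixed sample in its middle: a ring core 32 mm across and 11 mm high. Origin on the bench under the centre of the floor; x points to the ledge, y along it, z up; yaw varies a little
- tray_sink: fixed grey open tray for heat sinks: 110 x 130 mm inside (x by y), walls 4 mm thick, rim 18 mm and floor 4 mm over the bench; along its +x side a solid ledge 34 mm wide, 18 mm high, with a fixed sample in its middle: a finned heat sink 26 mm square and 18 mm high. Origin on the bench under the centre of the floor; x points to the ledge, y along it, z up; yaw varies a little
- tray_cap: fixed grey open tray for can capacitors: 110 x 130 mm inside (x by y), walls 4 mm thick, rim 18 mm and floor 4 mm over the bench; along its +x side a solid ledge 34 mm wide, 18 mm high, with a fixed sample in its middle: an upright can capacitor 22 mm across and 26 mm tall. Origin on the bench under the centre of the floor; x points to the ledge, y along it, z up; yaw varies a little
- cup: fixed round grey plastic cup, open at the top: bore 46 mm, outside 54 mm, rim 26 mm over the bench, inner floor 4 mm over the bench, on a flat foot 72 mm across and 3 mm high. Origin on the bench at its centre, z up
- board: loose green circuit board, 80 x 90 mm, lying on the bench on short standoffs, its highest part 19 mm over the bench. Origin under its centre, z up. Not part of the job: it stays where it is
There are look-alikes about, which are no part of the job. What is shaped like the core_big but red is not meant.

How it is judged:
By the outcome, as a careful person would: the job done as asked, in the order asked, and still so for the second after the job is handed in, with the robot touching nothing.
It also fails if it takes over 120 s, if anything falls off the work surface, if the arm or the gripper's body presses on something with over 40 N, if the wrist force passes 120 N, or if a joint passes its speed limit or range.

## Working session

There is one attempt and no reset: what is moved stays moved. The work goes in short steps, Python scripts to look and compute and a tool call to move; the robot and the scene stay as the last step left them, time stands still between calls to the robot, and variables do not carry over. Pictures are saved under pics/ and viewed, and the job is handed in when it is done.

Besides the shell and the picture viewer there is one more tool, called after "Request:" as name(argument=value, ...) on one line, values as JSON. jog_arm: Moves the arm, as the interface text tells. Its arguments: {"type":"object","properties":{"delta_rot":{"type":"array"},"offset":{"type":"array"},"gripper":{"type":"array"},"squeeze":{"type":"number"}},"required":["delta_rot","offset","gripper"]}

```bash
mkdir -p pics; ls; python3 - <<'E'
from bench import bot
import cv2,numpy as np,json
print(bot.observe())
for n in("scene","top","wrist"):
    s=bot.snapshot(n); cv2.imwrite(f"pics/{n}0.png",s["frame"])
    print(n,{k:np.round(v,4).tolist() for k,v in s.items() if k!="frame"})
E
```

```text
pics
{'time_s': 0.0, 'joint_positions': array([ 1.26139665,  0.33287434, -0.06470855,  1.46094543,  0.02161775,
        1.34988921, -0.08849727]), 'joint_vel': array([ 6.29131844e-04, -4.95795620e-04, -6.52459177e-04,  4.44729629e-04,
        1.01860607e-03, -1.36323877e-04,  6.78534662e-05]), 'joint_efforts': array([ 9.14826232e-04, -6.23252177e+01,  2.52258056e-02, -3.89900029e+01,
       -6.11261185e-02,  3.97219404e-02,  8.93555216e-05]), 'tool_pos': array([ 0.17668677, -0.59910272,  0.22175046]), 'ee_rot': array([-6.95906712e-04,  9.89733043e-01,  1.42926551e-01, -1.40997999e-04]), 'ft_force': array([ 0.3288381 ,  0.94401957, -0.27585498]), 'wrist_torque': array([-0.03260544, -0.03704005, -0.02307367]), 'opening': 0.08670848925549078}
scene {'K': [[493.6163, 0.0, 313.997], [0.0, 493.6163, 194.6225], [0.0, 0.0, 1.0]], 'view': [[-0.5793, 0.815, 0.0131, 0.2684], [0.6773, 0.4903, -0.5485, -0.3016], [-0.4534, -0.3089, -0.8361, 1.3658], [0.0, 0.0, 0.0, 1.0]]}
top {'K': [[519.4028, 0.0, 314.8963], [0.0, 519.4028, 190.721], [0.0, 0.0, 1.0]], 'view': [[-0.0231, -0.9995, -0.0194, 0.022], [-0.9968, 0.0245, -0.0759, 0.5065], [0.0764, 0.0176, -0.9969, 1.5178], [0.0, 0.0, 0.0, 1.0]]}
wrist {'K': [[344.0083, 0.0, 320.3116], [0.0, 344.0083, 204.659], [0.0, 0.0, 1.0]], 'T_tool_cam': [[-0.0008, -0.9584, -0.2854, 0.0784], [1.0, -0.0006, -0.0008, 0.0009], [0.0006, -0.2854, 0.9584, -0.1623], [0.0, 0.0, 0.0, 1.0]]}
```

View pics/scene0.png

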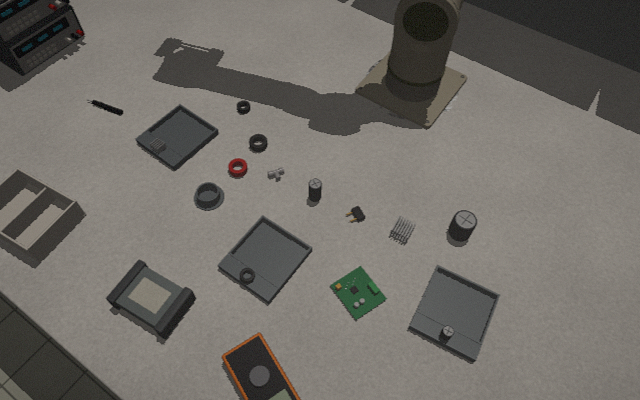

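View pics/top0.png

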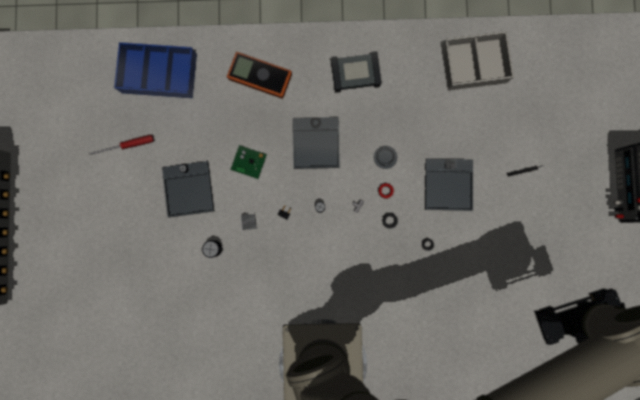

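View pics/wrist0.png

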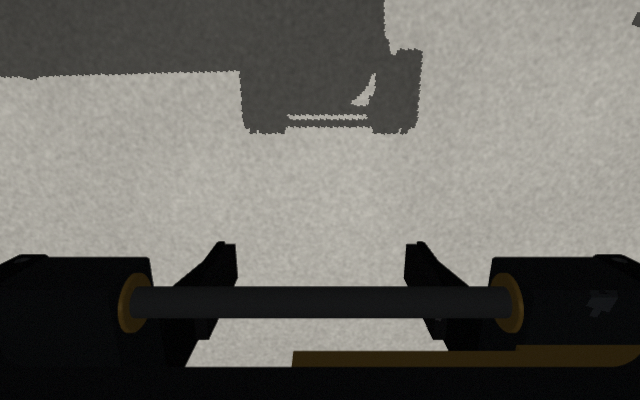

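```bash
python3 - <<'E'
import cv2
s=cv2.imread("pics/scene0.png"); 
cv2.imwrite("pics/s_a.png",cv2.resize(s[90:290,130:330],None,fx=3,fy=3,interpolation=cv2.INTER_CUBIC))
cv2.imwrite("pics/s_b.png",cv2.resize(s[170:370,310:510],None,fx=3,fy=3,interpolation=cv2.INTER_CUBIC))
t=cv2.imread("pics/top0.png"); 
cv2.imwrite("pics/t_a.png",cv2.resize(t[100:270,280:480],None,fx=4,fy=3.5,interpolation=cv2.INTER_CUBIC)[:595])
cv2.imwrite("pics/t_b.png",cv2.resize(t[100:270,150:350],None,fx=4,fy=3.5,interpolation=cv2.INTER_CUBIC)[:595])
E
```

```text
(no output)
```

View pics/s_a.png

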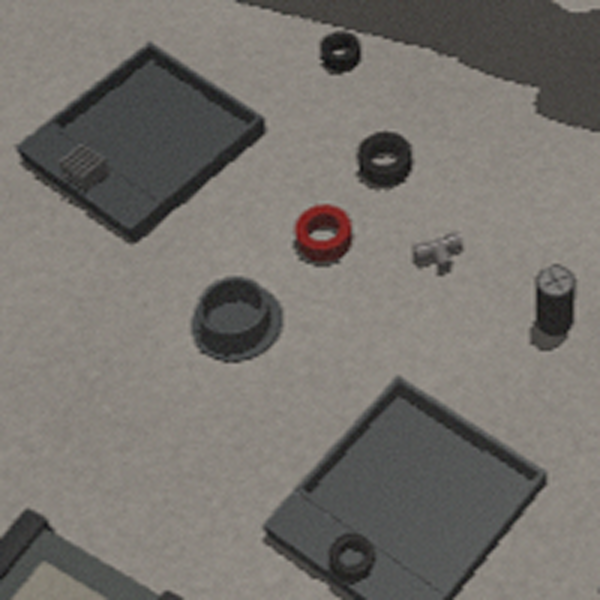

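View pics/s_b.png

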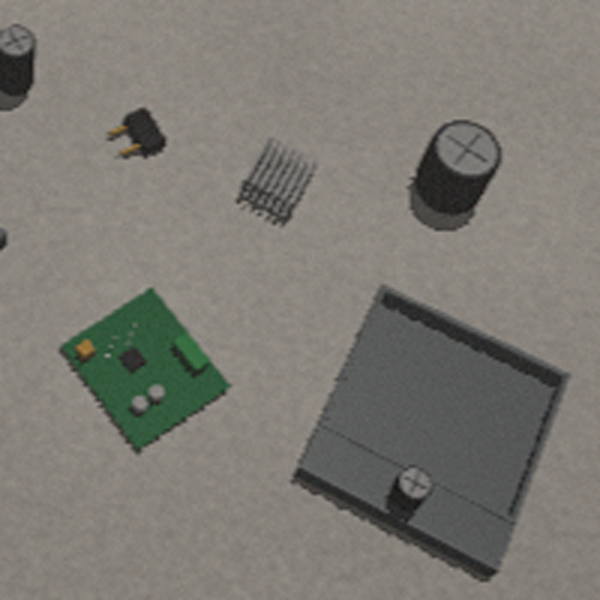

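View pics/t_a.png

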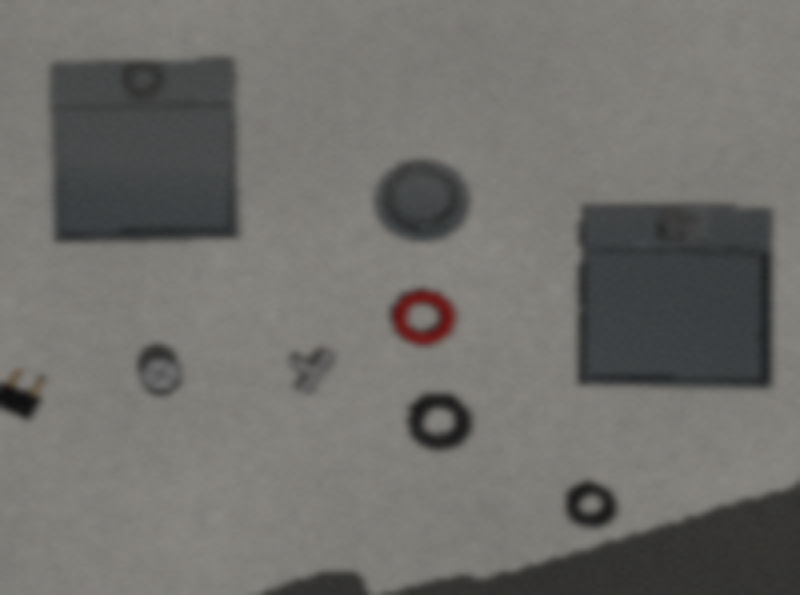

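View pics/t_b.png

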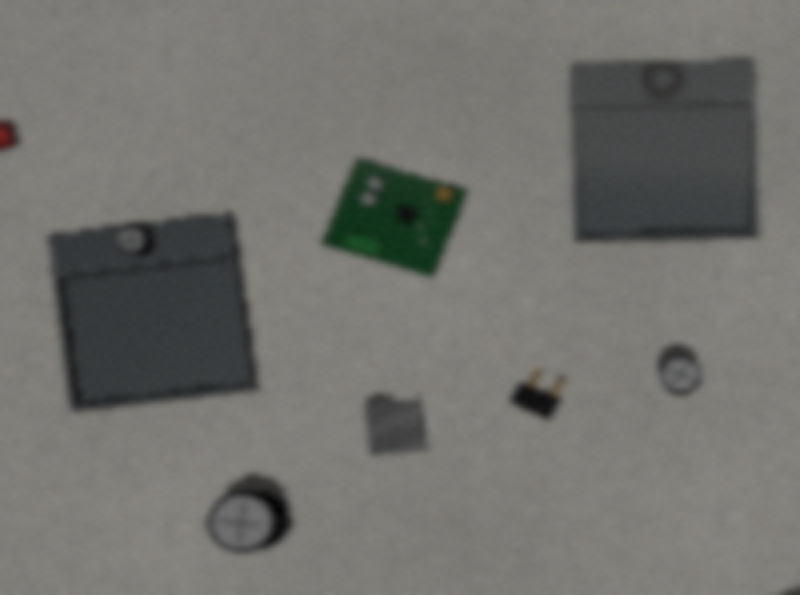

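```bash
cat > h.py <<'E'
import numpy as np,cv2
from bench import bot
from scipy.spatial.transform import Rotation as R
V={"scene":(np.array([[493.6163,0,313.997],[0,493.6163,194.6225],[0,0,1]]),np.array([[-0.5793,0.815,0.0131,0.2684],[0.6773,0.4903,-0.5485,-0.3016],[-0.4534,-0.3089,-0.8361,1.3658],[0,0,0,1]])),
"top":(np.array([[519.4028,0,314.8963],[0,519.4028,190.721],[0,0,1]]),np.array([[-0.0231,-0.9995,-0.0194,0.022],[-0.9968,0.0245,-0.0759,0.5065],[0.0764,0.0176,-0.9969,1.5178],[0,0,0,1]]))}
KW=np.array([[344.0083,0,320.3116],[0,344.0083,204.659],[0,0,1]])
TW=np.array([[-0.0008,-0.9584,-0.2854,0.0784],[1,-0.0006,-0.0008,0.0009],[0.0006,-0.2854,0.9584,-0.1623],[0,0,0,1]])
def ray(K,view,u,v,z):
    C=np.linalg.inv(view); d=C[:3,:3]@np.linalg.solve(K,[u,v,1]); o=C[:3,3]
    return (o+d*(z-o[2])/d[2])[:2]
def px(cam,u,v,z): return ray(*V[cam],u,v,z)
def rot(q): return R.from_quat([q[1],q[2],q[3],q[0]]).as_matrix()
def wview(s):
    T=np.eye(4);T[:3,:3]=rot(s["ee_rot"]);T[:3,3]=s["tool_pos"]
    return np.linalg.inv(T@TW)
def wpx(s,u,v,z): return ray(KW,wview(s),u,v,z)
def proj(K,view,p):
    c=(view@np.append(p,1))[:3]; c=K@c; return c[:2]/c[2]
def snapw(name,pts=()):
    s=bot.observe(); f=bot.snapshot("wrist")["frame"]
    cv2.imwrite(f"pics/{name}.png",f); np.save(f"pics/{name}.npy",dict(s),allow_pickle=True); return s,f
def yaw(): # angle of tool x axis in world
    m=rot(bot.observe()["ee_rot"]); return np.degrees(np.arctan2(m[1,0],m[0,0]))
def go(x,y,z,ya=None):
    """offset units and rot to reach TCP pose with tool down, tool x at world yaw ya deg"""
    s=bot.observe(); m=rot(s["ee_rot"]); d=m.T@(np.array([x,y,z])-s["tool_pos"])/0.03
    if ya is None: ya=yaw()
    c,n=np.cos(np.radians(ya)),np.sin(np.radians(ya))
    t=np.array([[c,n,0],[n,-c,0],[0,0,-1.]])
    r=np.degrees(R.from_matrix(m.T@t).as_rotvec())
    print("offset",np.round(d,3),"rot",np.round(r,2),"len mm",np.linalg.norm(d)*30)
E
python3 - <<'E'
from h import *
np.set_printoptions(precision=4,suppress=True)
S=lambda u,v,z:px("scene",130+u/3,90+v/3,z)
S2=lambda u,v,z:px("scene",310+u/3,170+v/3,z)
T=lambda u,v,z:px("top",280+u/4,100+v/3.5,z)
T2=lambda u,v,z:px("top",150+u/4,100+v/3.5,z)
for n,a,b in [("core_s",S(340,47,.015),T(591,504,.015)),("core_b",S(384,156,.018),T(440,421,.018)),("cup",S(235,307,.026),T(422,196,.026)),("cap_s",S(556,279,.055),T(161,375,.055)),("cap_b",S2(467,148,.055),T2(243,521,.055)),("sink",S2(279,177,.026),T2(397,424,.013))]: print(n,a,b)
for n,F,c in [("core",T,[(50,64),(233,58),(238,236),(57,240)]),("sink",T,[(583,205),(773,209),(772,383),(578,383)]),("cap",T2,[(50,235),(233,213),(257,387),(73,408)])]:
    P=np.array([F(*q,.018) for q in c]); print(n,P.tolist(),P.mean(0),[np.linalg.norm(P[i]-P[i-1]) for i in range(4)])
print("sceneTrayCore near edge",S(399,378,.018),S(546,478,.018),S(265,528,.018))
print("sceneTraySink",S(150,44,.018),S(264,124,.018),S(135,238,.018),S(18,150,.018))
print("sceneTrayCap",S2(381,287,.018),S2(569,376,.018),S2(492,578,.018),S2(293,480,.018))
print("samples",S(352,555,.029),S(85,160,.036),S2(415,482,.044))
print("yaw",yaw())
E
```

```text
core_s [ 0.3407 -0.3151] [ 0.3424 -0.3174]
core_b [ 0.4153 -0.205 ] [ 0.4144 -0.2089]
cup [ 0.6025 -0.1989] [ 0.6041 -0.2011]
cap_s [ 0.4539 -0.0039] [ 0.4563 -0.005 ]
cap_b [0.3409 0.3148] [0.3438 0.3129]
sink [0.4244 0.2122] [0.4217 0.2068]
core [[0.7263061031122515, 0.07202926406626563], [0.7277605709547632, -0.06507888575069465], [0.574564541507233, -0.06472637875294762], [0.57456783424177, 0.0698263349206932]] [0.6508 0.003 ] [np.float64(0.15175425903951079), np.float64(0.13711586422779432), np.float64(0.15319643500966984), np.float64(0.13455271371393024)]
sink [[0.5944741744532751, -0.3208373077472523], [0.5874601967920345, -0.46063239174538945], [0.44049613378309416, -0.45311664892187337], [0.4438833027091652, -0.3112563693591097]] [ 0.5166 -0.3865] [np.float64(0.15089534463676585), np.float64(0.1399709305273013), np.float64(0.14715611508287732), np.float64(0.14190071117143563)]
cap [[0.58888338435894, 0.46394377771753553], [0.6042874217746608, 0.3264717815062003], [0.4553199117916517, 0.30971643927533227], [0.44077839953894987, 0.446884532809101]] [0.5223 0.3868] [np.float64(0.1490842190353341), np.float64(0.13833233212461318), np.float64(0.14990683948309835), np.float64(0.1379367299245716)]
sceneTrayCore near edge [ 0.5752 -0.0613] [0.5788 0.0765] [ 0.7261 -0.0609]
sceneTraySink [ 0.4374 -0.4488] [ 0.4476 -0.3081] [ 0.5967 -0.312 ] [ 0.588  -0.4533]
sceneTrayCap [0.4551 0.3141] [0.4392 0.4499] [0.5941 0.4656] [0.6126 0.3318]
samples [0.7094 0.0057] [ 0.571  -0.3869] [0.5783 0.3964]
yaw 16.434579355457508
```

```bash
python3 - <<'E'
from h import *
go(.415,-.207,.17,90)
E
```

```text
offset [ 11.317 -10.291   1.742] rot [-5.000e-02 -4.000e-02 -7.357e+01] len mm 461.8388731593858
```

Before the first reach, these are the candidates, in scene pixels:
- **Dark rings:** (258,142) is core_big and (243,106) is core_small. The ring at (247,275) is the fixed sample, and the red ring at (238,168) is not meant.
- **Caps:** (315,189) is cap_small and (462,225) is cap_big. The one at (448,332) is the fixed sample.
- **Heat sinks:** (402,229) is the loose one. The one at (157,146) is the sample.
- **Trays:** core is at (265,258), sink at (177,137) and cap at (453,312). The cup is at (208,195).

I'll start with core_big and check it close up with the wrist camera.

Request:
jog_arm(delta_rot=[[0, 0, -73.5], [0, 0, -73.5], [0, 0, -73.5], [0, 0, -73.5], [0, 0, -73.5], [0, 0, -73.5], [0, 0, -73.5], [0, 0, -73.5], [0, 0, -73.5], [0, 0, -73.5], [0, 0, -73.5], [0, 0, -73.5], [0, 0, -73.5], [0, 0, -73.5], [0, 0, -73.5], [0, 0, -73.5]], offset=[[11.32, -10.29, 1.74], [11.32, -10.29, 1.74], [11.32, -10.29, 1.74], [11.32, -10.29, 1.74], [11.32, -10.29, 1.74], [11.32, -10.29, 1.74], [11.32, -10.29, 1.74], [11.32, -10.29, 1.74], [11.32, -10.29, 1.74], [11.32, -10.29, 1.74], [11.32, -10.29, 1.74], [11.32, -10.29, 1.74], [11.32, -10.29, 1.74], [11.32, -10.29, 1.74], [11.32, -10.29, 1.74], [11.32, -10.29, 1.74]], gripper=[0.2, 0.2, 0.2, 0.2, 0.2, 0.2, 0.2, 0.2, 0.2, 0.2, 0.2, 0.2, 0.2, 0.2, 0.2, 0.2], squeeze=20)

```text
time_s: 1.48
tool_pos: [0.4145, -0.2088, 0.1704]
ee_rot: [0.0, 0.709, 0.706, -0.0]
ft_force: [-0.3, -0.6, 0.9]
opening: 0.0693
```

```bash
python3 - <<'E'
from h import *
s,f=snapw("w1"); print(s["tool_pos"],yaw(),s["opening"],s["joint_positions"])
print(proj(KW,wview(s),[.415,-.207,.018]))
E
```

```text
[ 0.41451078 -0.20877076  0.17035407] 89.78076563251892 0.06932163140503285 [ 0.88180995  0.04645426 -0.52140666  1.91452954  0.02523146  1.18694835
  0.34730012]
[320.15612408 187.22033822]
```

View pics/w1.png

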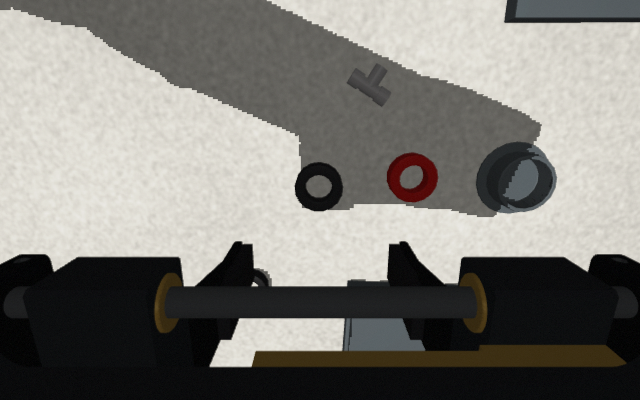

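The close view shows the dark ring at (319,187), the red one at (412,177) and the cup at (515,177). The dark ring matches the projected core_big position, so I'm grasping it.

Request:
jog_arm(delta_rot=[[0, 0, 0], [0, 0, 0], [0, 0, 0], [0, 0, 0], [0, 0, 0], [0, 0, 0], [0, 0, 0], [0, 0, 0], [0, 0, 0], [0, 0, 0], [0, 0, 0], [0, 0, 0], [0, 0, 0]], offset=[[0.05, 0, 1.3], [0.05, 0, 2.6], [0.05, 0, 3.9], [0.05, 0, 4.9], [0.05, 0, 5.4], [0.05, 0, 5.53], [0.05, 0, 5.53], [0.05, 0, 5.53], [0.05, 0, 5.53], [0.05, 0, 5.53], [0.05, 0, 5.53], [0.05, 0, 5.53], [0.05, 0, 5.53]], gripper=[0.2, 0.2, 0.2, 0.2, 0.2, 0.2, 1, 1, 1, 1, 1, 1, 1], squeeze=20)

```text
time_s: 2.62
tool_pos: [0.4158, -0.2064, 0.0055]
ee_rot: [0.001, 0.708, 0.707, -0.0]
ft_force: [-1.7, -0.0, 8.8]
opening: 0.0451
```

```bash
python3 - <<'E'
from h import *
print(bot.observe()["ft_force"])
go(.632,.034,.15,90)
E
```

```text
[-1.68499936 -0.01907504  8.76115355]
offset [ 8.015  7.202 -4.819] rot [ 0.07  0.08 -0.07] len mm 354.11715481292487
```

Request:
jog_arm(delta_rot=[[0, 0, 0], [0, 0, 0], [0, 0, 0], [0, 0, 0], [0, 0, 0], [0, 0, 0], [0, 0, 0], [0, 0, 0], [0, 0, 0], [0, 0, 0], [0, 0, 0], [0, 0, 0], [0, 0, 0], [0, 0, 0]], offset=[[0, 0, -0.6], [0, 0, -1.8], [0, 0, -3.0], [0.8, 0.7, -4.0], [1.6, 1.4, -4.8], [2.4, 2.15, -4.8], [3.2, 2.9, -4.8], [4.0, 3.6, -4.8], [4.8, 4.3, -4.8], [5.6, 5.0, -4.8], [6.4, 5.75, -4.8], [7.2, 6.5, -4.8], [8.0, 7.2, -4.8], [8.0, 7.2, -4.8]], gripper=[1, 1, 1, 1, 1, 1, 1, 1, 1, 1, 1, 1, 1, 1])

```text
time_s: 3.78
tool_pos: [0.6334, 0.0406, 0.1483]
ee_rot: [-0.001, 0.705, 0.709, 0.002]
ft_force: [-1.1, 0.8, -1.2]
opening: 0.0454
```

```bash
python3 - <<'E'
from h import *
s,f=snapw("w2"); print(s["tool_pos"],yaw(),s["opening"],s["ft_force"])
for p in ([.575,-.063,.018],[.575,.073,.018],[.693,.073,.018],[.693,-.063,.018],[.634,.005,.004]):print(p,proj(KW,wview(s),p))
E
```

```text
[0.63341215 0.04064831 0.14834922] 90.20060859453153 0.045375029836109124 [-1.1173869   0.83186358 -1.23724043]
[0.575, -0.063, 0.018] [258.53430865 299.31209723]
[0.575, 0.073, 0.018] [251.13416121 158.84300966]
[0.693, 0.073, 0.018] [389.2490893  159.39328572]
[0.693, -0.063, 0.018] [380.7354911  299.71907395]
[0.634, 0.005, 0.004] [319.92509477 228.2654916 ]
```

View pics/w2.png

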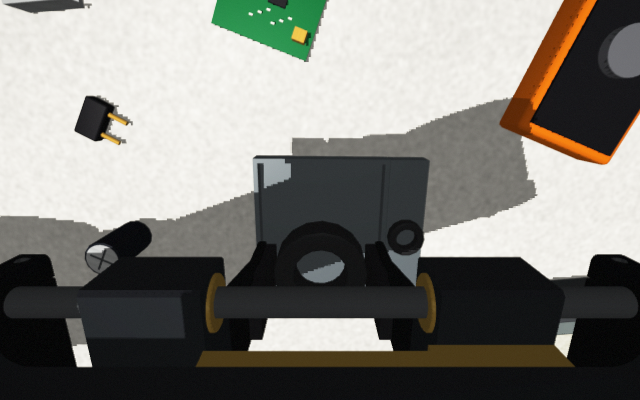

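Wrist view: the tray's +y rim corner is at (252,156), 3 px from the prediction. The ledge edge is at u≈383 and the sample at (406,236). The core is held flat, so I'm lowering it.

Request:
jog_arm(delta_rot=[[0, 0, 0], [0, 0, 0], [0, 0, 0], [0, 0, 0], [0, 0, 0], [0, 0, 0], [0, 0, 0]], offset=[[0, 0, 1.2], [0, 0, 2.4], [0, 0, 3.6], [0, 0, 4.2], [0, 0, 4.45], [0, 0, 4.45], [0, 0, 4.45]], gripper=[1, 1, 1, 1, 1, 1, 1])

```text
time_s: 4.42
tool_pos: [0.6321, 0.0335, 0.0162]
ee_rot: [0.001, 0.708, 0.706, 0.0]
ft_force: [0.4, 0.2, -0.2]
opening: 0.0455
```

Request:
jog_arm(delta_rot=[[0, 0, 0], [0, 0, 0], [0, 0, 0], [0, 0, 0]], offset=[[0, 0, 0.1], [0, 0, 0.18], [0, 0, 0.22], [0, 0, 0.22]], gripper=[1, 1, 1, 1])

```text
time_s: 4.75
tool_pos: [0.6323, 0.0338, 0.0096]
ee_rot: [0.001, 0.708, 0.707, 0.0]
ft_force: [-0.5, -0.5, 4.2]
opening: 0.0451
```

Request:
jog_arm(delta_rot=[[0, 0, 0], [0, 0, 0], [0, 0, 0], [0, 0, 0], [0, 0, 0], [0, 0, 0], [0, 0, 0], [0, 0, 0]], offset=[[0, 0, 0], [0, 0, 0], [0, 0, 0], [0, 0, 0], [0, 0, -0.7], [0, 0, -2.0], [0, 0, -3.3], [0, 0, -4.5]], gripper=[0.3, 0.3, 0.3, 0.3, 0.3, 0.3, 0.3, 0.3])

```text
time_s: 5.42
tool_pos: [0.6313, 0.0341, 0.1452]
ee_rot: [-0.0, 0.707, 0.707, 0.0]
ft_force: [0.3, -0.0, -0.0]
opening: 0.061
```

```bash
python3 - <<'E'
from h import *
s=bot.observe();print(s["opening"],s["tool_pos"])
go(.3415,-.316,.15,90)
E
```

```text
0.060989199067909165 [0.63130537 0.03409354 0.14523623]
offset [-11.678  -9.65   -0.162] rot [ 0.   -0.01 -0.05] len mm 454.5055963316247
```

Request:
jog_arm(delta_rot=[[0, 0, 0], [0, 0, 0], [0, 0, 0], [0, 0, 0], [0, 0, 0], [0, 0, 0], [0, 0, 0], [0, 0, 0], [0, 0, 0], [0, 0, 0], [0, 0, 0], [0, 0, 0], [0, 0, 0], [0, 0, 0], [0, 0, 0]], offset=[[-11.68, -9.65, 0], [-11.68, -9.65, 0], [-11.68, -9.65, 0], [-11.68, -9.65, 0], [-11.68, -9.65, 0], [-11.68, -9.65, 0], [-11.68, -9.65, 0], [-11.68, -9.65, 0], [-11.68, -9.65, 0], [-11.68, -9.65, 0], [-11.68, -9.65, 0], [-11.68, -9.65, 0], [-11.68, -9.65, 0], [-11.68, -9.65, 0], [-11.68, -9.65, 0]], gripper=[0.3, 0.3, 0.3, 0.3, 0.3, 0.3, 0.3, 0.3, 0.3, 0.3, 0.3, 0.3, 0.3, 0.3, 0.3])

```text
time_s: 6.67
tool_pos: [0.3426, -0.315, 0.1434]
ee_rot: [0.0, 0.707, 0.707, 0.0]
ft_force: [-0.6, 0.1, 0.2]
opening: 0.0609
```

```bash
python3 - <<'E'
from h import *
s,f=snapw("w3"); print(s["tool_pos"],yaw(),s["opening"],s["ft_force"])
print(proj(KW,wview(s),[.3415,-.316,.015]))
E
```

```text
[ 0.34261427 -0.31504756  0.14339594] 90.0750528411399 0.060940993372114186 [-0.57004361  0.1094635   0.22600479]
[318.23268258 196.78119144]
```

View pics/w3.png

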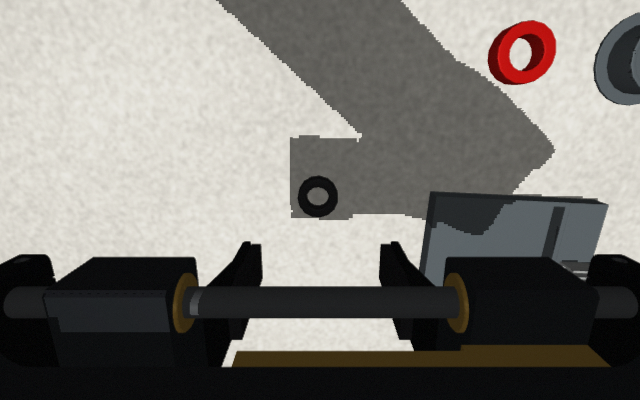

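The core_small is at (318,196), matching the projection, with nothing near the fingers.

Request:
jog_arm(delta_rot=[[0, 0, 0], [0, 0, 0], [0, 0, 0], [0, 0, 0], [0, 0, 0], [0, 0, 0], [0, 0, 0], [0, 0, 0], [0, 0, 0], [0, 0, 0], [0, 0, 0], [0, 0, 0]], offset=[[0, 0, 1.3], [0, 0, 2.6], [0, 0, 3.8], [0, 0, 4.4], [0, 0, 4.58], [0, 0, 4.62], [0, 0, 4.62], [0, 0, 4.62], [0, 0, 4.62], [0, 0, 4.62], [0, 0, 4.62], [0, 0, 4.62]], gripper=[0.3, 0.3, 0.3, 0.3, 0.3, 0.3, 1, 1, 1, 1, 1, 1])

```text
time_s: 7.72
tool_pos: [0.3419, -0.3166, 0.0055]
ee_rot: [0.001, 0.708, 0.707, -0.0]
ft_force: [-1.8, 0.8, 6.1]
opening: 0.0345
```

```bash
python3 - <<'E'
from h import *
go(.632,-.029,.1,90)
E
```

```text
offset [ 9.596  9.658 -3.153] rot [ 0.04  0.06 -0.08] len mm 419.2533670129209
```

Request:
jog_arm(delta_rot=[[0, 0, 0], [0, 0, 0], [0, 0, 0], [0, 0, 0], [0, 0, 0], [0, 0, 0], [0, 0, 0], [0, 0, 0], [0, 0, 0], [0, 0, 0], [0, 0, 0], [0, 0, 0], [0, 0, 0], [0, 0, 0], [0, 0, 0], [0, 0, 0]], offset=[[0, 0, -0.6], [0, 0, -1.8], [0.3, 0.3, -2.8], [1.2, 1.2, -3.2], [2.1, 2.1, -3.2], [3.0, 3.0, -3.2], [3.9, 3.9, -3.2], [4.8, 4.8, -3.2], [5.7, 5.7, -3.2], [6.6, 6.6, -3.2], [7.5, 7.5, -3.2], [8.4, 8.4, -3.2], [9.1, 9.2, -3.2], [9.6, 9.66, -3.2], [9.6, 9.66, -3.2], [9.6, 9.66, -3.2]], gripper=[1, 1, 1, 1, 1, 1, 1, 1, 1, 1, 1, 1, 1, 1, 1, 1])

```text
time_s: 9.05
tool_pos: [0.6318, -0.0271, 0.1003]
ee_rot: [-0.001, 0.707, 0.707, 0.0]
ft_force: [-0.4, -0.4, -0.3]
opening: 0.0349
```

```bash
python3 - <<'E'
from h import *
s,f=snapw("w4"); print(s["tool_pos"],yaw(),s["opening"],s["ft_force"])
go(.632,-.029,.016,90)
E
```

```text
[ 0.63181712 -0.0271066   0.10028967] 89.94638756548937 0.03486608055245555 [-0.42051723 -0.38060303 -0.28249494]
offset [-0.007  0.024  2.813] rot [-0.05  0.02 -0.05] len mm 84.38129253714328
```

View pics/w4.png

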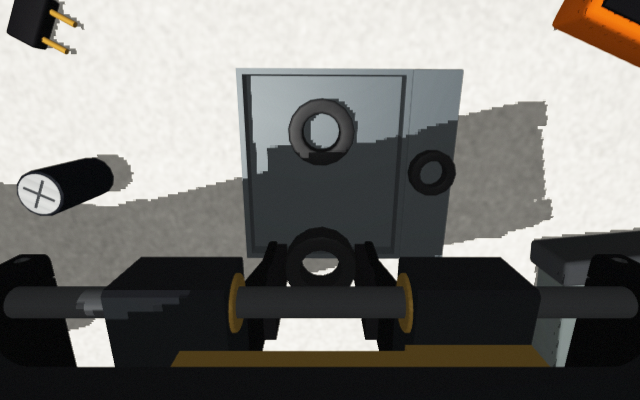

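The big core lies flat in the tray at (322,132), and the small one is held above its spot. Lowering it.

Request:
jog_arm(delta_rot=[[0, 0, 0], [0, 0, 0], [0, 0, 0], [0, 0, 0], [0, 0, 0], [0, 0, 0], [0, 0, 0]], offset=[[0, 0, 1.0], [0, 0, 2.0], [0, 0, 2.6], [0, 0, 2.8], [0, 0, 2.92], [0, 0, 3.0], [0, 0, 3.0]], gripper=[1, 1, 1, 1, 1, 1, 1])

```text
time_s: 9.68
tool_pos: [0.6322, -0.029, 0.0117]
ee_rot: [0.001, 0.708, 0.706, 0.0]
ft_force: [0.4, 0.5, -0.3]
opening: 0.0347
```

Request:
jog_arm(delta_rot=[[0, 0, 0], [0, 0, 0], [0, 0, 0], [0, 0, 0]], offset=[[0, 0, 0.04], [0, 0, 0.08], [0, 0, 0.08], [0, 0, 0.08]], gripper=[1, 1, 1, 1])

```text
time_s: 10.02
tool_pos: [0.6325, -0.0286, 0.0096]
ee_rot: [0.001, 0.708, 0.707, 0.0]
ft_force: [-0.8, -0.7, 5.8]
opening: 0.0345
```

Contact with the floor at 5.8 N. Releasing, retreating, and moving on to the heat sink.

Request:
jog_arm(delta_rot=[[0, 0, 0], [0, 0, 0], [0, 0, 0], [0, 0, 0], [0, 0, 0], [0, 0, 0], [0, 0, 0], [0, 0, 0]], offset=[[0, 0, 0], [0, 0, 0], [0, 0, 0], [0, 0, 0], [0, 0, -0.7], [0, 0, -2.0], [0, 0, -3.3], [0, 0, -4.5]], gripper=[0.4, 0.4, 0.4, 0.4, 0.4, 0.4, 0.4, 0.4])

```text
time_s: 10.68
tool_pos: [0.6315, -0.0282, 0.1452]
ee_rot: [-0.0, 0.707, 0.707, 0.0]
ft_force: [1.5, 0.6, 0.1]
opening: 0.0521
```

```bash
python3 - <<'E'
from h import *
s=bot.observe();print(s["opening"],s["tool_pos"])
go(.423,.209,.15,90)
E
```

```text
0.05208065445443181 [ 0.63152421 -0.02824188  0.14521342]
offset [ 7.902 -6.957 -0.157] rot [-0.   -0.02 -0.05] len mm 315.89391817192086
```

Request:
jog_arm(delta_rot=[[0, 0, 0], [0, 0, 0], [0, 0, 0], [0, 0, 0], [0, 0, 0], [0, 0, 0], [0, 0, 0], [0, 0, 0], [0, 0, 0], [0, 0, 0], [0, 0, 0], [0, 0, 0]], offset=[[7.9, -6.96, -0.16], [7.9, -6.96, -0.16], [7.9, -6.96, -0.16], [7.9, -6.96, -0.16], [7.9, -6.96, -0.16], [7.9, -6.96, -0.16], [7.9, -6.96, -0.16], [7.9, -6.96, -0.16], [7.9, -6.96, -0.16], [7.9, -6.96, -0.16], [7.9, -6.96, -0.16], [7.9, -6.96, -0.16]], gripper=[0.2, 0.2, 0.2, 0.2, 0.2, 0.2, 0.2, 0.2, 0.2, 0.2, 0.2, 0.2])

```text
time_s: 11.68
tool_pos: [0.424, 0.2077, 0.148]
ee_rot: [0.0, 0.708, 0.706, -0.0]
ft_force: [0.4, -0.3, 0.8]
opening: 0.0696
```

```bash
python3 - <<'E'
from h import *
s,f=snapw("w5"); print(s["tool_pos"],yaw(),s["opening"],s["ft_force"])
cv2.imwrite("pics/w5c.png",cv2.resize(f[130:230,260:380],None,fx=6,fy=6,interpolation=cv2.INTER_CUBIC))
E
```

```text
[0.42401036 0.20765894 0.14799176] 89.81321175340483 0.06963454638401206 [ 0.4325452  -0.29604473  0.78517145]
```

View pics/w5.png

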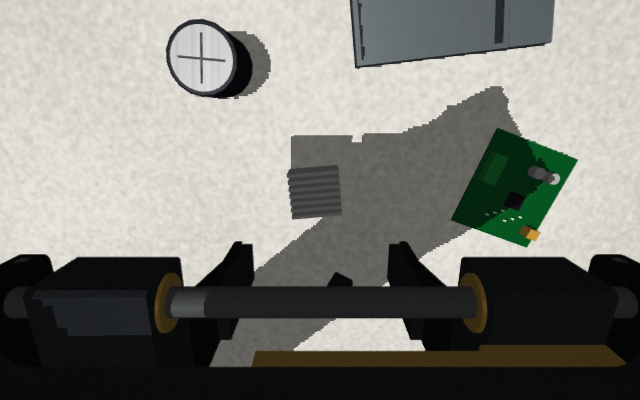

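View pics/w5c.png

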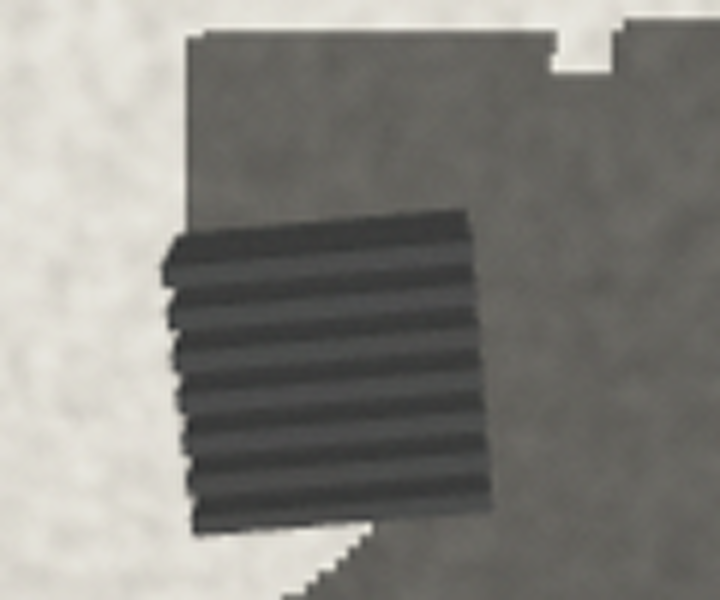

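```bash
python3 - <<'E'
from h import *
s=np.load("pics/w5.npy",allow_pickle=True).item()
c=lambda u,v,z: wpx(s,260+u/6,130+v/6,z)
for z in (0.005,.026): print(z,c(330,372,z),[c(*q,z).round(4).tolist() for q in ((180,235),(468,210),(490,510),(193,535))])
for z in (0.,0.026): print(z,[ (proj(KW,wview(s),[.423+a,.205+b,z])-[260,130])*6 for a,b in ((-.022,.02),(.022,.02),(.022,-.02),(-.022,-.02))])
E
```

```text
0.005 [0.41978041 0.20723745] [[0.3975, 0.2285], [0.4406, 0.2321], [0.4445, 0.185], [0.3981, 0.181]]
0.026 [0.42015156 0.21266115] [[0.3994, 0.2325], [0.4395, 0.2358], [0.4432, 0.1919], [0.4, 0.1882]]
0.0 [array([206.42408326, 251.41973024]), array([494.90656732, 250.34584475]), array([491.24105003, 499.83661821]), array([212.85883673, 500.81176665])]
0.026 [array([192.93063424, 287.38565037]), array([506.20939213, 286.2293676 ]), array([501.81217963, 554.99450154]), array([200.40889732, 556.03564591])]
```

The heat sink outline in the crop is about 300 px wide, with corners (180,235) and (490,510) and fins tilted about 5° from world x. That puts it at (0.421, 0.2095) with yaw 5°, so the jaws have to run along its y.

```bash
python3 - <<'E'
from h import *
go(.421,.2095,.07,5)
E
```

```text
offset [ 0.059 -0.099  2.6  ] rot [-1.000e-02  1.000e-02  8.481e+01] len mm 78.06227173162254
```

Request:
jog_arm(delta_rot=[[0, 0, 84.8], [0, 0, 84.8], [0, 0, 84.8], [0, 0, 84.8], [0, 0, 84.8], [0, 0, 84.8], [0, 0, 84.8], [0, 0, 84.8], [0, 0, 84.8], [0, 0, 84.8], [0, 0, 84.8], [0, 0, 84.8], [0, 0, 84.8], [0, 0, 84.8], [0, 0, 84.8], [0, 0, 84.8]], offset=[[0.06, -0.1, 0], [0.06, -0.1, 0], [0.06, -0.1, 0], [0.06, -0.1, 0], [0.06, -0.1, 0], [0.06, -0.1, 0], [0.06, -0.1, 0], [0.06, -0.1, 0], [0.06, -0.1, 0.3], [0.06, -0.1, 0.6], [0.06, -0.1, 1.0], [0.06, -0.1, 1.4], [0.06, -0.1, 1.8], [0.06, -0.1, 2.2], [0.06, -0.1, 2.2], [0.06, -0.1, 2.2]], gripper=[0.2, 0.2, 0.2, 0.2, 0.2, 0.2, 0.2, 0.2, 0.2, 0.2, 0.2, 0.2, 0.2, 0.2, 0.2, 0.2])

```text
time_s: 13.07
tool_pos: [0.4199, 0.2103, 0.0816]
ee_rot: [0.0, 0.999, 0.046, -0.001]
ft_force: [-0.8, -0.6, 0.1]
opening: 0.0697
```

```bash
python3 - <<'E'
from h import *
s,f=snapw("w6"); print(s["tool_pos"],yaw(),s["opening"],s["joint_positions"])
go(.421,.2095,.007,5)
E
```

```text
[0.41992634 0.21032108 0.08156959] 5.237232134643736 0.06971975517256176 [ 0.11943027  0.20015074 -0.72964393  1.98871707  0.15629063  1.00971359
 -2.16292194]
offset [0.019 0.039 2.507] rot [-0.01  0.02  0.24] len mm 75.22597445987284
```

View pics/w6.png

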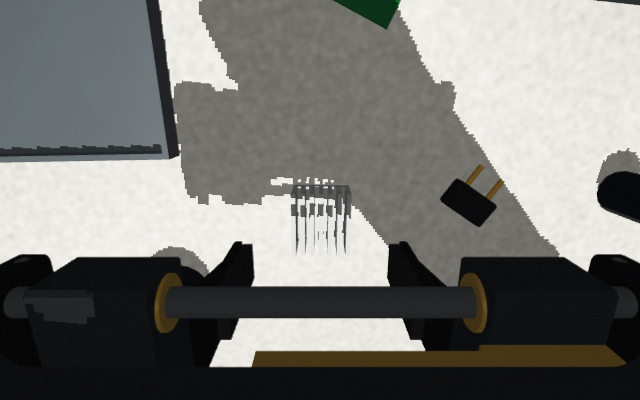

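The fins run vertically in the image, centred at u≈321 between the fingers, so I'm descending.

Request:
jog_arm(delta_rot=[[0, 0, 0], [0, 0, 0], [0, 0, 0], [0, 0, 0], [0, 0, 0], [0, 0, 0], [0, 0, 0], [0, 0, 0], [0, 0, 0], [0, 0, 0], [0, 0, 0]], offset=[[0.02, 0.03, 1.0], [0.02, 0.03, 2.0], [0.02, 0.03, 2.4], [0.02, 0.03, 2.5], [0.02, 0.03, 2.5], [0.02, 0.03, 2.5], [0.02, 0.03, 2.5], [0.02, 0.03, 2.5], [0.02, 0.03, 2.5], [0.02, 0.03, 2.5], [0.02, 0.03, 2.5]], gripper=[0.2, 0.2, 0.2, 0.2, 0.2, 1, 1, 1, 1, 1, 1], squeeze=20)

```text
time_s: 14.03
tool_pos: [0.4212, 0.2097, 0.0075]
ee_rot: [0.0, 0.999, 0.045, 0.0]
ft_force: [-1.0, -0.4, 4.5]
opening: 0.04
```

```bash
python3 - <<'E'
from h import *
print(bot.observe()["tool_pos"],yaw())
go(.503,-.383,.13,-2)
E
```

```text
[0.42116232 0.20972333 0.00749313] 5.129154256473606
offset [ 0.953 19.923 -4.081] rot [ 0.   -0.04  7.13] len mm 610.7587798306846
```

Request:
jog_arm(delta_rot=[[0, 0, 0], [0, 0, 0], [0, 0, 0], [0, 0, 0], [0, 0, 0], [0, 0, 4], [0, 0, 8], [0, 0, 8], [0, 0, 8], [0, 0, 8], [0, 0, 8], [0, 0, 8], [0, 0, 8], [0, 0, 8], [0, 0, 8], [0, 0, 8], [0, 0, 8], [0, 0, 8], [0, 0, 8], [0, 0, 8]], offset=[[0, 0, -0.6], [0, 0, -1.8], [0, 0, -3.0], [0.0, 0.8, -4.1], [0.05, 2.0, -4.1], [0.1, 3.2, -4.1], [0.15, 4.4, -4.1], [0.2, 5.6, -4.1], [0.3, 6.8, -4.1], [0.4, 8.1, -4.1], [0.5, 9.4, -4.1], [0.55, 10.7, -4.1], [0.6, 12.0, -4.1], [0.65, 13.3, -4.1], [0.7, 14.6, -4.1], [0.75, 15.9, -4.1], [0.8, 17.2, -4.1], [0.9, 18.5, -4.1], [0.95, 19.4, -4.1], [0.95, 19.92, -4.1]], gripper=[1, 1, 1, 1, 1, 1, 1, 1, 1, 1, 1, 1, 1, 1, 1, 1, 1, 1, 1, 1])

```text
time_s: 15.7
tool_pos: [0.5017, -0.387, 0.1295]
ee_rot: [0.0, 1.0, -0.027, -0.0]
ft_force: [-0.5, -0.5, -0.3]
opening: 0.0398
```

```bash
python3 - <<'E'
from h import *
s,f=snapw("w7"); print(s["tool_pos"],yaw(),s["opening"],s["ft_force"])
for p in ([.4423,-.449,.018],[.4423,-.310,.018],[.592,-.318,.018],[.588,-.456,.018],[.571,-.387,.036]):print(p,proj(KW,wview(s),p))
go(.501,-.383,.02,-3)
E
```

```text
[ 0.50174265 -0.38698813  0.12952448] -3.1660665647080473 0.039837150769325126 [-0.52637975 -0.51084942 -0.26020745]
[0.4423, -0.449, 0.018] [393.91951841 262.46033004]
[0.4423, -0.31, 0.018] [235.79812351 270.28747129]
[0.592, -0.318, 0.018] [221.66747551  91.08896831]
[0.588, -0.456, 0.018] [404.54992946  86.19716164]
[0.571, -0.387, 0.036] [314.03058956 115.50670333]
offset [-0.013 -0.199  3.645] rot [ 0.1   0.06 -0.17] len mm 109.50125306562593
```

View pics/w7.png

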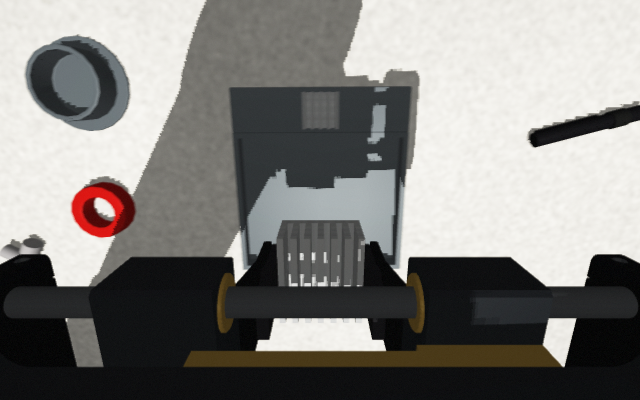

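The heat sink tray's far rim runs from (231,88) to (413,87) with the sample at (321,111), so it is centred and parallel with the gripper. Lowering it.

Request:
jog_arm(delta_rot=[[0, 0, 0], [0, 0, 0], [0, 0, 0], [0, 0, 0], [0, 0, 0], [0, 0, 0], [0, 0, 0], [0, 0, 0], [0, 0, 0]], offset=[[0, 0, 1.2], [0, 0, 2.4], [0, 0, 3.3], [0, 0, 3.65], [0, 0, 3.8], [0, 0, 3.85], [0, 0, 3.88], [0, 0, 3.88], [0, 0, 3.88]], gripper=[1, 1, 1, 1, 1, 1, 1, 1, 1])

```text
time_s: 16.5
tool_pos: [0.5036, -0.3836, 0.0154]
ee_rot: [0.001, 1.0, -0.025, 0.001]
ft_force: [0.6, 0.2, -1.0]
opening: 0.0398
```

Request:
jog_arm(delta_rot=[[0, 0, 0], [0, 0, 0], [0, 0, 0], [0, 0, 0], [0, 0, 0]], offset=[[0, 0, 0.06], [0, 0, 0.11], [0, 0, 0.15], [0, 0, 0.15], [0, 0, 0.15]], gripper=[1, 1, 1, 1, 1])

```text
time_s: 16.92
tool_pos: [0.5033, -0.3833, 0.0114]
ee_rot: [0.001, 1.0, -0.025, 0.001]
ft_force: [-5.7, 3.8, 16.5]
opening: 0.0401
```

Contact with the floor at 16.5 N, so I'm releasing it.

Request:
jog_arm(delta_rot=[[0, 0, 0], [0, 0, 0], [0, 0, 0], [0, 0, 0], [0, 0, 0], [0, 0, 0], [0, 0, 0], [0, 0, 0]], offset=[[0, 0, -0.02], [0, 0, -0.02], [0, 0, -0.02], [0, 0, -0.02], [0, 0, -0.6], [0, 0, -1.9], [0, 0, -3.2], [0, 0, -4.5]], gripper=[0.35, 0.35, 0.35, 0.35, 0.35, 0.35, 0.35, 0.35])

```text
time_s: 17.58
tool_pos: [0.5023, -0.3826, 0.1454]
ee_rot: [-0.0, 1.0, -0.025, -0.0]
ft_force: [1.0, -0.5, 0.4]
opening: 0.0566
```

```bash
python3 - <<'E'
from h import *
s,f=snapw("w8"); print(s["tool_pos"],yaw(),s["opening"],s["ft_force"])
go(.455,-.0045,.2,90)
E
```

```text
[ 0.50231049 -0.38259115  0.14537029] -2.876214162533149 0.05662228101238438 [ 1.0196956  -0.48972907  0.39808638]
offset [ -2.309 -12.566  -1.602] rot [  0.66  -0.13 -92.88] len mm 386.29612419499995
```

View pics/w8.png

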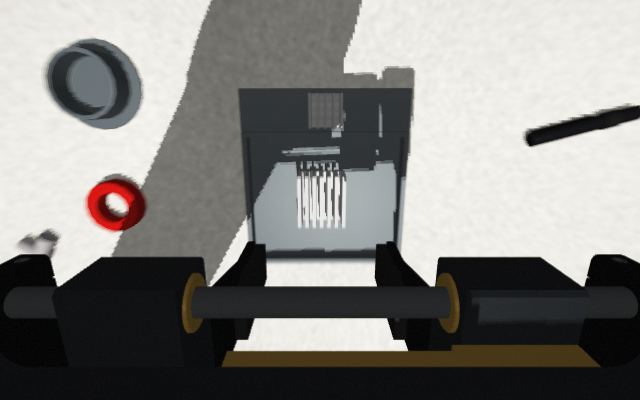

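The heat sink sits fins up on the tray floor at (322,193). Next is cap_small.

Request:
jog_arm(delta_rot=[[0, 0, -7], [0, 0, -14], [0, 0, -21], [0, 0, -28], [0, 0, -35], [0, 0, -42], [0, 0, -49], [0, 0, -56], [0, 0, -63], [0, 0, -70], [0, 0, -77], [0, 0, -84], [0, 0, -91], [0, 0, -92.9], [0, 0, -92.9], [0, 0, -92.9]], offset=[[-0.1, -0.6, -1.2], [-0.3, -1.5, -1.6], [-0.5, -2.5, -1.6], [-0.7, -3.5, -1.6], [-0.9, -4.5, -1.6], [-1.0, -5.5, -1.6], [-1.2, -6.5, -1.6], [-1.4, -7.5, -1.6], [-1.6, -8.5, -1.6], [-1.8, -9.5, -1.6], [-2.0, -10.5, -1.6], [-2.2, -11.5, -1.6], [-2.3, -12.3, -1.6], [-2.31, -12.57, -1.6], [-2.31, -12.57, -1.6], [-2.31, -12.57, -1.6]], gripper=[0.35, 0.35, 0.35, 0.35, 0.35, 0.35, 0.35, 0.35, 0.35, 0.35, 0.35, 0.35, 0.35, 0.35, 0.35, 0.35])

```text
time_s: 18.97
tool_pos: [0.4525, -0.0036, 0.1921]
ee_rot: [0.0, 0.708, 0.706, -0.0]
ft_force: [-0.4, -0.4, 0.2]
opening: 0.0565
```

```bash
python3 - <<'E'
from h import *
s,f=snapw("w9"); print(s["tool_pos"],yaw(),s["opening"],s["ft_force"])
print(proj(KW,wview(s),[.455,-.0045,.055]))
cv2.imwrite("pics/w9c.png",cv2.resize(f[150:250,260:380],None,fx=5,fy=5,interpolation=cv2.INTER_CUBIC))
E
```

```text
[ 0.45252804 -0.00358581  0.19212947] 89.80805370159646 0.05651370060712924 [-0.41001992 -0.39413173  0.15387933]
[322.31244173 194.09810766]
```

View pics/w9.png

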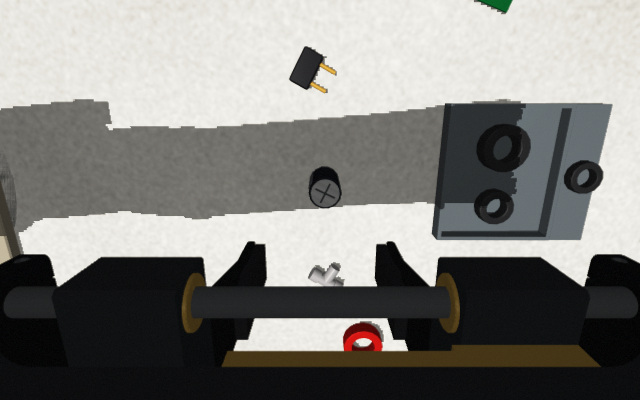

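View pics/w9c.png

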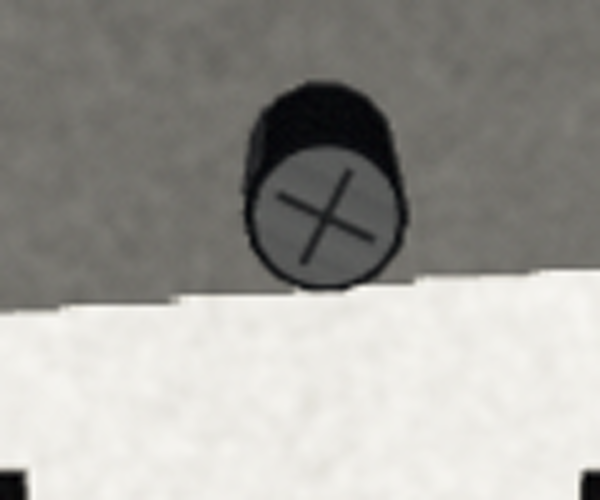

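Both cores lie flat side by side in their tray, at (503,147) and (493,206). The cap_small top centre is at crop (326,216), which is image (325,193).

```bash
python3 - <<'E'
from h import *
s=np.load("pics/w9.npy",allow_pickle=True).item()
p=wpx(s,325.2,193.2,.055); print(p); go(*p,.031,90)
E
```

```text
[ 0.45759766 -0.00367191]
offset [0.02  0.17  5.369] rot [-0.01  0.02 -0.19] len mm 161.1397987909848
```

Request:
jog_arm(delta_rot=[[0, 0, 0], [0, 0, 0], [0, 0, 0], [0, 0, 0], [0, 0, 0], [0, 0, 0], [0, 0, 0], [0, 0, 0], [0, 0, 0], [0, 0, 0], [0, 0, 0], [0, 0, 0], [0, 0, 0]], offset=[[0, 0.14, 1.0], [0, 0.14, 2.2], [0, 0.14, 3.4], [0, 0.14, 4.6], [0, 0.14, 5.2], [0, 0.14, 5.37], [0, 0.14, 5.37], [0, 0.14, 5.37], [0, 0.14, 5.37], [0, 0.14, 5.37], [0, 0.14, 5.37], [0, 0.14, 5.37], [0, 0.14, 5.37]], gripper=[0.35, 0.35, 0.35, 0.35, 0.35, 0.35, 0.35, 1, 1, 1, 1, 1, 1], squeeze=15)

```text
time_s: 20.1
tool_pos: [0.4571, -0.0029, 0.0317]
ee_rot: [0.001, 0.707, 0.707, 0.0]
ft_force: [-1.7, 0.3, 4.1]
opening: 0.0295
```

```bash
python3 - <<'E'
from h import *
print(bot.observe()["tool_pos"],yaw())
go(.603,-.20,.12,90)
E
```

```text
[ 0.45709594 -0.00293547  0.03174696] 90.02874469011324
offset [-6.573  4.864 -2.933] rot [0.07 0.03 0.03] len mm 260.59743600338214
```

Request:
jog_arm(delta_rot=[[0, 0, 0], [0, 0, 0], [0, 0, 0], [0, 0, 0], [0, 0, 0], [0, 0, 0], [0, 0, 0], [0, 0, 0], [0, 0, 0], [0, 0, 0], [0, 0, 0], [0, 0, 0], [0, 0, 0], [0, 0, 0]], offset=[[0, 0, -0.6], [0, 0, -1.7], [-0.3, 0.2, -2.8], [-1.2, 0.7, -3.5], [-2.1, 1.2, -3.5], [-3.0, 1.8, -3.5], [-3.9, 2.4, -3.5], [-4.8, 3.0, -3.5], [-5.7, 3.5, -3.5], [-6.6, 4.1, -3.5], [-7.4, 4.6, -3.5], [-8.1, 4.86, -3.5], [-8.1, 4.86, -3.5], [-8.1, 4.86, -3.5]], gripper=[1, 1, 1, 1, 1, 1, 1, 1, 1, 1, 1, 1, 1, 1])

```text
time_s: 21.27
tool_pos: [0.6023, -0.2469, 0.1354]
ee_rot: [-0.0, 0.708, 0.707, -0.0]
ft_force: [-0.3, 0.7, -0.2]
opening: 0.0295
```

```bash
python3 - <<'E'
from h import *
s,f=snapw("w10"); print(s["tool_pos"],yaw(),s["opening"],s["ft_force"])
q=proj(KW,wview(s),[.603,-.2,.026]);print(q)
u,v=int(q[0])-60,int(q[1])-50; print(u,v)
cv2.imwrite("pics/w10c.png",cv2.resize(f[v:v+100,u:u+120],None,fx=6,fy=6,interpolation=cv2.INTER_CUBIC))
E
```

```text
[ 0.60225648 -0.24686952  0.13543889] 90.02104843100479 0.029498337907182943 [-0.31112505  0.69072926 -0.21997637]
[320.37814599 144.28976041]
260 94
```

View pics/w10.png

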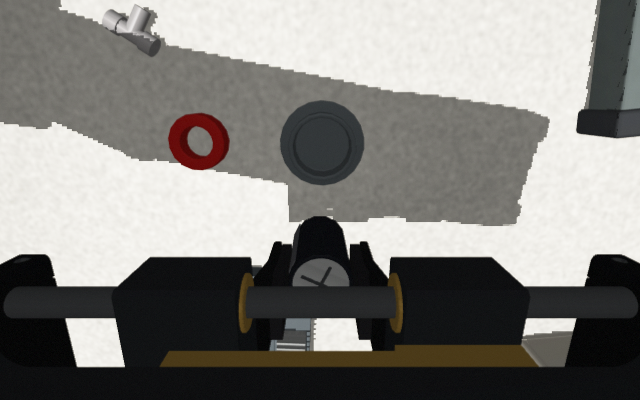

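View pics/w10c.png

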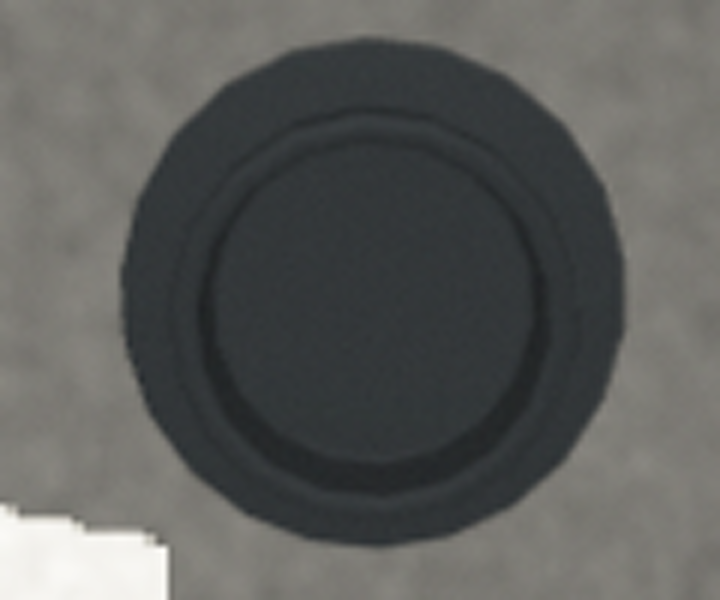

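```bash
python3 - <<'E'
from h import *
s=np.load("pics/w10.npy",allow_pickle=True).item()
print(wpx(s,322.4,146.3,.026),wpx(s,322.2,142.8,.003))
p=(.6037,-.2015); go(*p,.135,90)
# held cap top in same image
print(wpx(s,320,275,s["tool_pos"][2]+.055-.0317), s["tool_pos"])
E
```

```text
[ 0.60458289 -0.20156729] [ 0.60451413 -0.20141094]
offset [1.461 0.047 0.025] rot [-0.04 -0.05  0.02] len mm 43.86745834831481
[ 0.60289969 -0.24282446] [ 0.60225648 -0.24686952  0.13543889]
```

The bore centre at crop (374,314) and the foot centre agree to within 1 mm. The cup is at (0.6043, -0.2015).

Request:
jog_arm(delta_rot=[[0, 0, 0], [0, 0, 0], [0, 0, 0], [0, 0, 0], [0, 0, 0], [0, 0, 0], [0, 0, 0]], offset=[[0.07, 0.07, 0], [0.5, 0.07, 0], [1.2, 0.07, 0], [1.52, 0.07, 0.3], [1.52, 0.07, 1.1], [1.52, 0.07, 1.1], [1.52, 0.07, 1.1]], gripper=[1, 1, 1, 1, 1, 1, 1])

```text
time_s: 21.9
tool_pos: [0.6035, -0.1993, 0.102]
ee_rot: [-0.001, 0.707, 0.708, -0.001]
ft_force: [0.5, 0.3, 0.3]
opening: 0.0296
```

```bash
python3 - <<'E'
from h import *
s,f=snapw("w11"); print(s["tool_pos"],yaw(),s["opening"],s["ft_force"])
cv2.imwrite("pics/w11c.png",cv2.resize(f[140:300,220:420],None,fx=3.5,fy=3.5,interpolation=cv2.INTER_CUBIC))
go(.6043,-.2008,.045,90)
E
```

```text
[ 0.60353837 -0.19925483  0.10203781] 90.05258346559108 0.029555491181257082 [0.51818408 0.33077943 0.31142435]
offset [-3.10e-02  1.00e-03  1.94e+00] rot [-0.04 -0.    0.05] len mm 58.2209706397584
```

View pics/w11c.png

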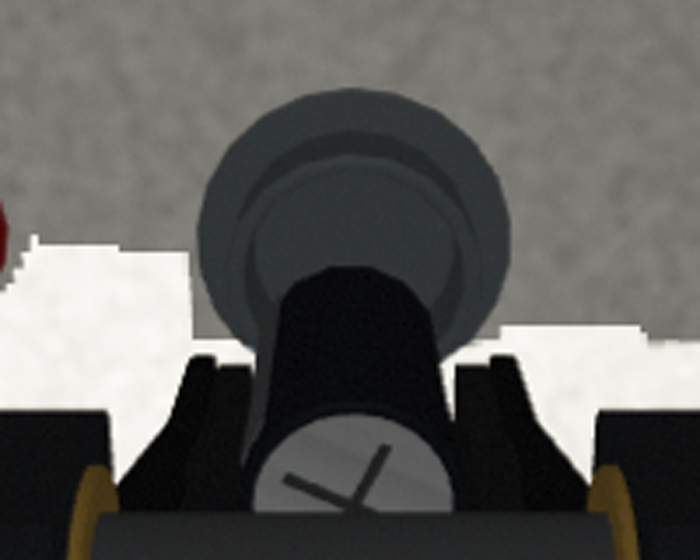

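The cap (u≈354) and the cup bore (u≈356) are aligned. Descending in steps.

Request:
jog_arm(delta_rot=[[0, 0, 0], [0, 0, 0], [0, 0, 0], [0, 0, 0], [0, 0, 0], [0, 0, 0]], offset=[[-0.02, 0.01, 0.5], [-0.02, 0.01, 1.1], [-0.02, 0.01, 1.6], [-0.02, 0.01, 1.9], [-0.02, 0.01, 2.0], [-0.02, 0.01, 2.0]], gripper=[1, 1, 1, 1, 1, 1])

```text
time_s: 22.45
tool_pos: [0.6049, -0.2009, 0.0433]
ee_rot: [-0.0, 0.707, 0.707, -0.0]
ft_force: [-0.1, -0.7, -0.9]
opening: 0.0296
```

Request:
jog_arm(delta_rot=[[0, 0, 0], [0, 0, 0], [0, 0, 0], [0, 0, 0], [0, 0, 0]], offset=[[0, 0, 0.1], [0, 0, 0.18], [0, 0, 0.23], [0, 0, 0.25], [0, 0, 0.25]], gripper=[1, 1, 1, 1, 1])

```text
time_s: 22.87
tool_pos: [0.6051, -0.2008, 0.036]
ee_rot: [0.0, 0.707, 0.707, 0.0]
ft_force: [0.4, 0.2, -0.6]
opening: 0.0291
```

Request:
jog_arm(delta_rot=[[0, 0, 0], [0, 0, 0], [0, 0, 0], [0, 0, 0]], offset=[[0, 0, 0.02], [0, 0, 0.04], [0, 0, 0.04], [0, 0, 0.04]], gripper=[1, 1, 1, 1])

```text
time_s: 23.2
tool_pos: [0.6052, -0.2009, 0.0358]
ee_rot: [0.0, 0.707, 0.707, -0.0]
ft_force: [-5.1, 0.3, 9.9]
opening: 0.0297
```

The contact height of 0.0358 matches the cup floor (0.0317 + 0.004). Releasing.

Request:
jog_arm(delta_rot=[[0, 0, 0], [0, 0, 0], [0, 0, 0], [0, 0, 0], [0, 0, 0], [0, 0, 0], [0, 0, 0], [0, 0, 0]], offset=[[0, 0, -0.02], [0, 0, -0.02], [0, 0, -0.02], [0, 0, -0.02], [0, 0, -0.5], [0, 0, -1.5], [0, 0, -2.8], [0, 0, -4.0]], gripper=[0.45, 0.45, 0.45, 0.45, 0.45, 0.45, 0.45, 0.45])

```text
time_s: 23.87
tool_pos: [0.6046, -0.2005, 0.1569]
ee_rot: [-0.0, 0.707, 0.707, 0.0]
ft_force: [1.2, -1.0, -0.1]
opening: 0.048
```

```bash
python3 - <<'E'
from h import *
s,f=snapw("w12"); print(s["tool_pos"],yaw(),s["opening"],s["ft_force"])
go(.3425,.313,.2,90)
E
```

```text
[ 0.60462912 -0.20045668  0.15688376] 90.04088721418766 0.048030104329695913 [ 1.16058294 -0.95930124 -0.07050974]
offset [17.139 -8.83  -1.292] rot [0.57 0.17 0.04] len mm 579.687673161131
```

View pics/w12.png

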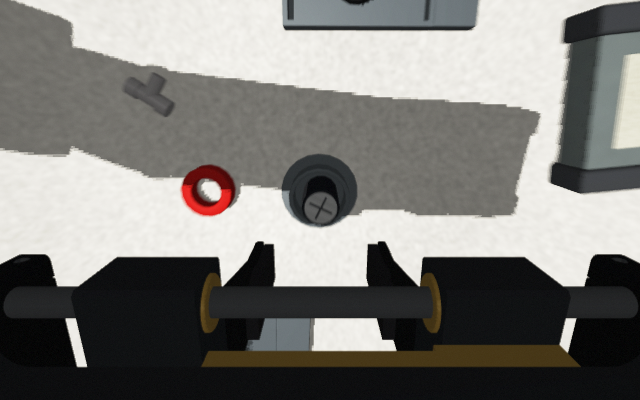

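The cap_small stands upright in the cup at (321,205). Next is cap_big.

Request:
jog_arm(delta_rot=[[0, 0, 0], [0, 0, 0], [0, 0, 0], [0, 0, 0], [0, 0, 0], [0, 0, 0], [0, 0, 0], [0, 0, 0], [0, 0, 0], [0, 0, 0], [0, 0, 0], [0, 0, 0], [0, 0, 0], [0, 0, 0], [0, 0, 0], [0, 0, 0], [0, 0, 0], [0, 0, 0], [0, 0, 0]], offset=[[0.6, -0.3, -0.7], [1.6, -0.8, -1.3], [17.14, -8.83, -1.3], [17.14, -8.83, -1.3], [17.14, -8.83, -1.3], [17.14, -8.83, -1.3], [17.14, -8.83, -1.3], [17.14, -8.83, -1.3], [17.14, -8.83, -1.3], [17.14, -8.83, -1.3], [17.14, -8.83, -1.3], [17.14, -8.83, -1.3], [17.14, -8.83, -1.3], [17.14, -8.83, -1.3], [17.14, -8.83, -1.3], [17.14, -8.83, -1.3], [17.14, -8.83, -1.3], [17.14, -8.83, -1.3], [17.14, -8.83, -1.3]], gripper=[0.1, 0.1, 0.1, 0.1, 0.1, 0.1, 0.1, 0.1, 0.1, 0.1, 0.1, 0.1, 0.1, 0.1, 0.1, 0.1, 0.1, 0.1, 0.1])

```text
time_s: 25.5
tool_pos: [0.3405, 0.3123, 0.1935]
ee_rot: [0.0, 0.708, 0.707, -0.0]
ft_force: [-0.4, 1.0, -0.4]
opening: 0.0783
```

```bash
python3 - <<'E'
from h import *
s,f=snapw("w13"); print(s["tool_pos"],yaw(),s["opening"],s["ft_force"],s["joint_positions"])
print(proj(KW,wview(s),[.3425,.313,.055]))
E
```

```text
[0.3404533  0.31226961 0.19353489] 89.90608534317319 0.07825549174410863 [-0.37480617  0.96217453 -0.41292236] [ 0.17289488  0.06247473 -1.02619606  1.86989793  0.05724353  1.23999007
 -0.87235914]
[321.78565535 191.91200758]
```

View pics/w13.png

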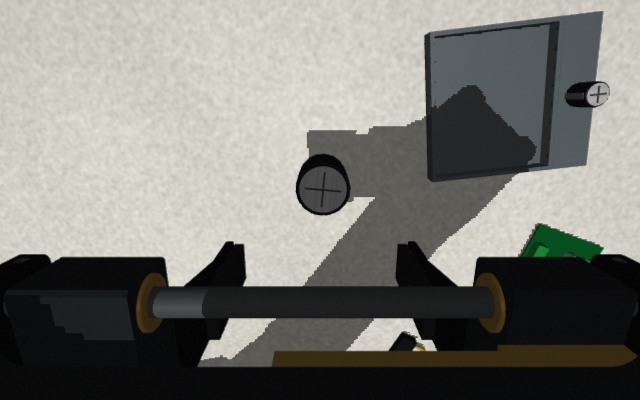

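```bash
python3 - <<'E'
from h import *
s=np.load("pics/w13.npy",allow_pickle=True).item()
p=wpx(s,323,189,.055);print(p); go(*p,.025,90)
for q in ((426,35),(432,181),(586,164),(603,12)): print(wpx(s,*q,.018))
E
```

```text
[0.34359559 0.3157036 ]
offset [0.118 0.101 5.617] rot [ 0.02  0.03 -0.09] len mm 168.56628194970315
[0.43584794 0.44790415]
[0.45330707 0.31451516]
[0.60414422 0.33140876]
[0.58964438 0.46594292]
```

Request:
jog_arm(delta_rot=[[0, 0, 0], [0, 0, 0], [0, 0, 0], [0, 0, 0], [0, 0, 0], [0, 0, 0], [0, 0, 0], [0, 0, 0], [0, 0, 0], [0, 0, 0], [0, 0, 0], [0, 0, 0], [0, 0, 0]], offset=[[0.09, 0.08, 1.0], [0.09, 0.08, 2.2], [0.09, 0.08, 3.4], [0.09, 0.08, 4.6], [0.09, 0.08, 5.4], [0.09, 0.08, 5.6], [0.09, 0.08, 5.6], [0.09, 0.08, 5.6], [0.09, 0.08, 5.6], [0.09, 0.08, 5.6], [0.09, 0.08, 5.6], [0.09, 0.08, 5.6], [0.09, 0.08, 5.6]], gripper=[0.1, 0.1, 0.1, 0.1, 0.1, 0.1, 0.1, 1, 1, 1, 1, 1, 1], squeeze=20)

```text
time_s: 26.63
tool_pos: [0.3426, 0.3161, 0.026]
ee_rot: [0.0, 0.707, 0.707, 0.0]
ft_force: [-0.5, -0.5, 5.8]
opening: 0.0495
```

```bash
python3 - <<'E'
from h import *
print(bot.observe()["tool_pos"],yaw())
go(.503,.388,.11,96)
E
```

```text
[0.34259053 0.31611461 0.02603216] 90.02161378238547
offset [ 2.395  5.351 -2.792] rot [ 0.07 -0.01 -5.98] len mm 194.80581906033225
```

Request:
jog_arm(delta_rot=[[0, 0, 0], [0, 0, 0], [0, 0, 0], [0, 0, -2], [0, 0, -4], [0, 0, -6], [0, 0, -6], [0, 0, -6], [0, 0, -6], [0, 0, -6], [0, 0, -6]], offset=[[0, 0, -0.5], [0, 0, -1.5], [0.1, 0.2, -2.5], [0.5, 1.2, -2.9], [0.9, 2.2, -2.9], [1.4, 3.2, -2.9], [1.9, 4.2, -2.9], [2.3, 4.9, -2.9], [2.4, 5.15, -2.9], [2.4, 5.15, -2.9], [2.4, 5.15, -2.9]], gripper=[1, 1, 1, 1, 1, 1, 1, 1, 1, 1, 1])

```text
time_s: 27.55
tool_pos: [0.4957, 0.3881, 0.112]
ee_rot: [-0.0, 0.669, 0.743, -0.001]
ft_force: [-0.0, 0.0, -1.0]
opening: 0.0494
```

```bash
python3 - <<'E'
from h import *
s,f=snapw("w14"); print(s["tool_pos"],yaw(),s["opening"],s["ft_force"])
go(.497,.388,.036,96)
E
```

```text
[0.49568188 0.38809055 0.11197509] 96.08195333241075 0.04941709059639801 [-0.04983761  0.03718802 -0.96006772]
offset [-2.000e-03  5.700e-02  2.541e+00] rot [-0.06  0.03  0.08] len mm 76.24347947041043
```

View pics/w14.png

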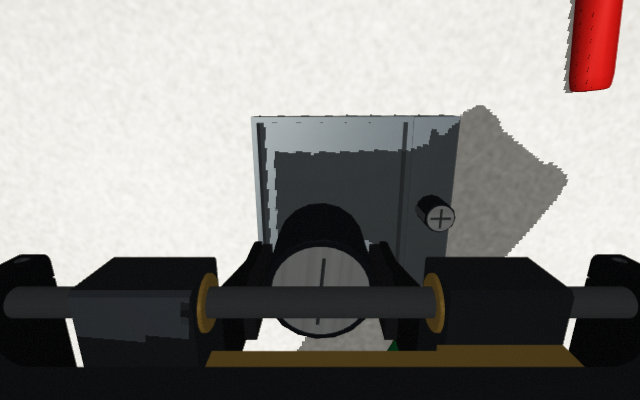

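The cap is upright over the tray floor, clear of the sample at (438,215), and the tray edges are parallel. Lowering it.

Request:
jog_arm(delta_rot=[[0, 0, 0], [0, 0, 0], [0, 0, 0], [0, 0, 0], [0, 0, 0], [0, 0, 0], [0, 0, 0]], offset=[[0, 0, 0.8], [0, 0, 1.6], [0, 0, 2.2], [0, 0, 2.45], [0, 0, 2.55], [0, 0, 2.55], [0, 0, 2.55]], gripper=[1, 1, 1, 1, 1, 1, 1])

```text
time_s: 28.18
tool_pos: [0.4968, 0.3885, 0.0373]
ee_rot: [0.0, 0.669, 0.743, 0.001]
ft_force: [0.2, 0.3, -0.6]
opening: 0.0497
```

Request:
jog_arm(delta_rot=[[0, 0, 0], [0, 0, 0], [0, 0, 0], [0, 0, 0], [0, 0, 0]], offset=[[0, 0, 0.1], [0, 0, 0.18], [0, 0, 0.23], [0, 0, 0.25], [0, 0, 0.25]], gripper=[1, 1, 1, 1, 1])

```text
time_s: 28.6
tool_pos: [0.497, 0.3883, 0.0301]
ee_rot: [0.001, 0.669, 0.743, 0.0]
ft_force: [-3.5, -4.4, 13.4]
opening: 0.0497
```

Contact with the floor at 13.4 N at the expected height. Releasing and retreating.

Request:
jog_arm(delta_rot=[[0, 0, 0], [0, 0, 0], [0, 0, 0], [0, 0, 0], [0, 0, 0], [0, 0, 0], [0, 0, 0], [0, 0, 0], [0, 0, 0], [0, 0, 0]], offset=[[0, 0, -0.02], [0, 0, -0.02], [0, 0, -0.02], [0, 0, -0.02], [0, 0, -0.5], [0, 0, -1.5], [0, 0, -2.8], [0, 0, -4.2], [0, 0, -5.0], [0, 0, -5.0]], gripper=[0.25, 0.25, 0.25, 0.25, 0.25, 0.25, 0.25, 0.25, 0.25, 0.25])

```text
time_s: 29.43
tool_pos: [0.4979, 0.3906, 0.186]
ee_rot: [0.001, 0.669, 0.743, 0.005]
ft_force: [-0.6, 0.7, 0.5]
opening: 0.0653
```

```bash
python3 - <<'E'
from h import *
s,f=snapw("w15"); print(s["tool_pos"],s["opening"],s["ft_force"])
f=bot.snapshot("scene")["frame"]; cv2.imwrite("pics/s2.png",cv2.resize(f[80:380,120:520],None,fx=2,fy=2,interpolation=cv2.INTER_CUBIC))
E
```

```text
[0.49792225 0.39056834 0.18595876] 0.06527736052354811 [-0.58004829  0.70649026  0.54769504]
```

View pics/w15.png

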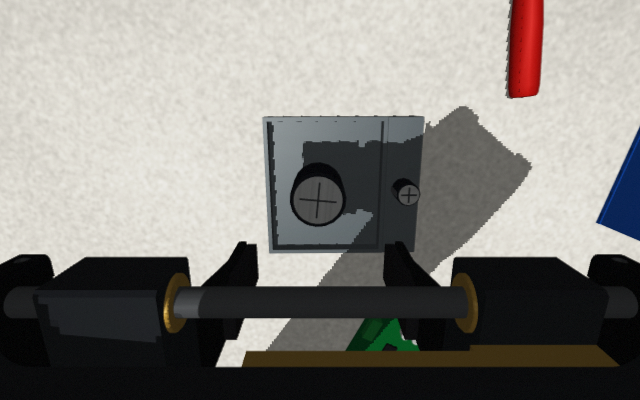

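View pics/s2.png

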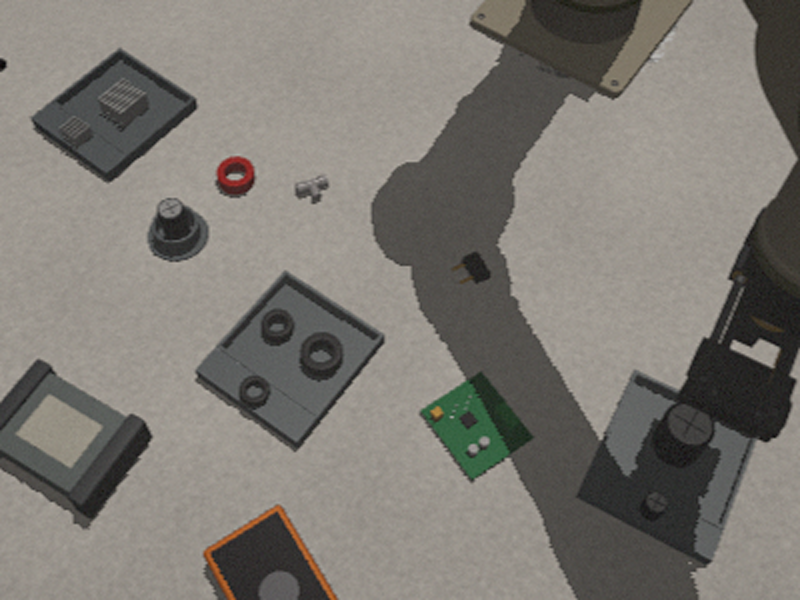

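The scene view shows every part in place: cores at (277,326) and (321,355), heat sink at (124,102), small cap in the cup at (172,212), big cap at (690,425). The board at (477,427) is unmoved. I'll let the arm settle, then hand in.

Request:
jog_arm(delta_rot=[[0, 0, 0], [0, 0, 0], [0, 0, 0], [0, 0, 0]], offset=[[0, 0, 0], [0, 0, 0], [0, 0, 0], [0, 0, 0]], gripper=[0.25, 0.25, 0.25, 0.25])

```text
time_s: 29.87
tool_pos: [0.4963, 0.3878, 0.1775]
ee_rot: [-0.0, 0.669, 0.743, -0.001]
ft_force: [-0.2, 0.1, -0.4]
opening: 0.0652
```

```bash
python3 - <<'E'
from bench import bot
print(bot.observe()["time_s"], bot.close_job())
E
```

```text
the job is handed in; nothing more can be done
29.8667 None
```

All five parts are in their places, and I handed the job in at about 30 s. I worked in the order asked, lowering each part until it touched the floor and only then opening the fingers:
- **Ring cores:** both lie flat, side by side, in the ring-core tray.
- **Heat sink:** it sits fins up in the heat-sink tray.
- **Capacitors:** the 30 mm one stands in the cup on its floor, and the 50 mm one stands upright in the capacitor tray.

The last wrist and scene pictures showed every part upright or flat where it belongs, with the red ring left alone. By eye, the circuit board had not moved. Contact heights matched the 4 mm floors, and the highest vertical force I read was 16.5 N. No check failed. The one disagreement was the heat-sink tray: the wrist camera put it about 5 mm further to −y than my first estimate, well within the clearance there.

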